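# Ring-mark a medicine bottle and take off its push-and-turn safety cap

### The arm

A 6-joint arm with a two-finger parallel gripper is mounted at the origin on the work surface. World frame = base frame: x ahead of the robot, y to its left, z up, the work surface at z = 0. Lengths are in m, angles in degrees, forces in N, time in s.
With the tool pointing down it reaches from about 0.35 to 0.875 m from the base axis. Payload 4.2 kg.
Tool frame: the origin (TCP) lies at the very end of the fingers, on their centre line; the grasp point (between the pads) lies 19 mm behind it (r.hold_point_z is the distance from the TCP to the grasp point, in m); z points along the fingers, y is the direction in which the jaws open and shut (so a half turn about z gives the same grasp; the last joint's range is limited). The gripper opens to 87 mm and grips with 3 to 60 N. Pads are 19 mm wide; open, the fingers measure 117 mm over their backs; the gripper's body (75 mm by 190 mm) begins 51 mm behind the grasp point.
Start: joints at [88.786, 22.042, 0.453, 0, -68.411, -14.817], TCP at [0.173, 0.601, 0.223] pointing down, gripper open.
Joint ranges: [-179.83, 179.83], [-69.29, 118.12], [-61.27, 80.66], [-181.25, 117.63], [-171.15, -9.14], [-177.46, 177.46]. Speed limits (degrees/s): [159.86, 159.86, 180, 180, 180, 180].

### API

Orientations are given as a 3x3 rotation matrix whose columns are the frame's x, y, z axes.
In Python, from station import r, cams, ticket gives the robot as it stands.
- The arm moves only by the tool drive_tool, never from a script. Its argument "deltas" is a list of rows, each an object of numbers: "dx", "dy", "dz": the shift along the tool's x, y, z in m; "wx", "wy", "wz": the turn, a rotation vector about the tool's x, y, z in degrees. A call has 1 to 20 rows; each row is the pose to reach, as a shift and turn from the pose commanded when the call began, along the tool's axes at that moment; what a row does not reach only later rows make up. A row lasts 1/10 s, in which the tool goes at most 50 mm and 8.59 degrees, less where a joint would pass 70% of its speed; a pose out of reach is approached as far as the arm can. A call with a gripper value outside its range is refused whole. "gripper" is the opening, from 0 (shut) to 1 (fully open), set as the call begins (left out, the last holds). The fingers move at their own pace and stop on an object; the grip force is fixed at half the most. Time passes only in rows, so rows that repeat a pose let the fingers close. It gives the time, the measured TCP pose, the force and the opening at its end, in the units of the state.
- r.sense(): the state, without advancing time (a new reading comes with each control period).
- cams.capture(name): name is "scene" or "top" or "wrist"; returns the picture (400x640x3 uint8, red, green, blue); there is no depth.
- cams.camera_model(name): a dict with "intrinsics" (3x3 intrinsics, pixels), "distortion" ([k1, k2, p1, p2, k3] as OpenCV has them; the pictures are not rectified), "extrinsics" (4x4, takes a point from world to camera coordinates); the wrist camera has in their place "T_tool_cam" (4x4, takes a point from camera to tool coordinates, whose origin is the TCP and whose axes are the flange's). Camera axes: x right, y down, z forward; pixel columns grow to the right and rows downward; lengths in m; the calibration is good to about 2 mm. A picture is of the moment at which its call begins: read the wrist's pose just before it. camera_model takes no time and is no camera call.
- ticket.finish_job(): hands the job in, once; it reports no verdict.
The state is a dict: "time_s": time; "joints": joint angles; "joint_velocities": joint speeds; "effort": joint torques, N m; "tcp_pos": TCP position; "ee_rot": TCP orientation; "wrist_force": force on the tool from outside, world axes, zero at the start; "moment": the same for the moment, N m; "gripper_width": opening from 0.0 (shut) to 1.0 (fully open).
Only numpy, scipy, OpenCV 4.12 (cv2) and the standard library are available. Lean on these libraries where they do the work, as an engineer would, in place of code of your own. Each camera call takes 0.05 s, during which the arm holds its last target.

### The job

Slip the green marker ring down over the closed amber medicine bottle until it lies flat on the bottle's shoulder, and let go of it. Then open the white safety cap: push it down and, keeping it pressed, twist it about a quarter turn anticlockwise (seen from above), then lift it off. Finish while still holding the cap in the gripper, upright and still, some 8 cm straight above the open bottle, and leave everything else on the desk where it stands.

Things in the scene. Friction and masses are not known exactly. Their poses are not given: they have to be found in the camera images.
- bottle: Amber medicine bottle in a grey desk holder (90 x 90 mm, 24 mm high); fixed, cannot move or turn. Origin: centre of the underside, on the desk; z up its axis. Body 62 mm across up to a flat shoulder at 70 mm; collar 43 mm across from 70 to 90 mm; then a neck to 119 mm, 26 mm across, with holding tabs at its +x and -x sides under the cap. A sprung grey plug 18 mm across rises to 129 mm once the cap is off.
- shoulder (a point): Centre of the bottle's flat shoulder, 70 mm above the desk: the ring's underside rests here, around the collar. z up, x along the bottle's x.
- cap: White ribbed safety cap, 46 mm across flats (48 at the ribs), 32 mm high, 30 g, blue disc and red mark on its closed top. Origin: centre of its underside; z up; red mark towards +x. Starts locked on the bottle, underside at 98 mm, top at 130 mm, x along the bottle's x; the plug pushes it up with 4 N. Gripped across its sides at any yaw; 12 mm of free height between its underside and the seated ring.
- cap_top (a point): Centre of the cap's top, 32 mm above its origin. To open: press the cap down more than 4 mm (about 7 N; hard stop at 7 mm; 5 to 7 mm or 10 to 20 N is right) and, keeping it down, turn it anticlockwise seen from above. Between 50 and 130 degrees of turn it is free to rise: aim at 80. Clockwise is blocked. It clears neck and plug when lifted 31 mm from its seat.
- ring: Green marker ring lying flat, rigid: outside diameter 66 mm, bore 52 mm, 16 mm high, about 50 g. Origin: centre of its underside; z up its axis. Passes over cap and collar with 2 to 3 mm to spare all round. Grip it across its outside, low, with the fingertips: the bottle body is narrower than the ring, so the tips pass beside it, and the cap stands 44 mm above the seated ring, between the fingers.
- pencil_cup: Bystander: steel pencil cup 76 mm across, 100 mm high, pencils up to 170 mm. Origin: centre of its underside.
- eraser: Bystander: grey plastic eraser 44 x 22 x 13 mm. Origin: centre of its underside.
- phone_grip: Bystander: orange phone grip, a double disc 40 mm across and 14 mm high. Origin: centre of its underside.
- saucer: Bystander: white ceramic saucer 124 mm across, 18 mm high. Origin: centre of its underside.
- tin: Bystander: blue plastic tin with yellow screw cap, 70 mm across, 68 mm high. Origin: centre of its underside.

How it is judged:
By the outcome, as a careful person would: the job done as asked, in the order asked, and still so for the second after the job is handed in, while the arm keeps its last pose, push and grip.
It also fails if it takes over 58 s, if anything falls off the work surface, if the arm or the gripper's body presses on something with over 40 N, if the wrist force passes 120 N, or if a joint passes its speed limit or range.

## Working session

There is one attempt and no reset: what is moved stays moved. The work goes in short steps, Python scripts to look and compute and a tool call to move; the robot and the scene stay as the last step left them, time stands still between calls to the robot, and variables do not carry over. Pictures are saved under pics/ and viewed, and the job is handed in when it is done.

Besides the shell and the picture viewer there is one more tool, called after ">>>" in YAML: its name, and indented under it one key for each argument. drive_tool: Moves the arm, as the interface text tells. Its arguments: {"type":"object","properties":{"deltas":{"type":"array","items":{"type":"object","properties":{"dx":{"type":"number"},"dy":{"type":"number"},"dz":{"type":"number"},"wx":{"type":"number"},"wy":{"type":"number"},"wz":{"type":"number"}}}},"gripper":{"type":"number"}},"required":["deltas"]}

```bash
ls; mkdir -p pics; python3 - <<'E'
from station import r,cams,ticket
import cv2,numpy as np
s=r.sense(); print({k:np.round(v,3).tolist() for k,v in s.items()}, r.hold_point_z)
for n in ["scene","top","wrist"]:
    im=cams.capture(n); cv2.imwrite(f"pics/{n}0.png",im[:,:,::-1])
    m=cams.camera_model(n); print(n,{k:np.round(v,4).tolist() for k,v in m.items()})
E
```

```text
pics
{'time_s': 0.0, 'joints': [88.785, 22.091, 0.38, -0.03, -68.413, -14.814], 'joint_velocities': [0.012, -0.069, -0.078, -0.004, 0.028, -0.012], 'effort': [-0.001, -39.066, 18.741, 4.22, 0.011, -0.0], 'tcp_pos': [0.172, 0.6, 0.221], 'ee_rot': [[0.961, -0.276, -0.001], [-0.276, -0.961, -0.002], [0.0, 0.002, -1.0]], 'wrist_force': [-0.299, -0.08, 0.22], 'moment': [0.024, 0.003, -0.001], 'gripper_width': 1.001} 0.0187
scene {'intrinsics': [[411.2702, 0.0, 316.2876], [0.0, 411.2702, 195.2384], [0.0, 0.0, 1.0]], 'distortion': [-0.0785, 0.0, 0.0, 0.0, 0.0], 'extrinsics': [[-0.8029, 0.596, 0.0147, 0.478], [0.5066, 0.6951, -0.51, -0.2422], [-0.3142, -0.402, -0.86, 1.6183], [0.0, 0.0, 0.0, 1.0]]}
top {'intrinsics': [[479.7744, 0.0, 320.767], [0.0, 479.7744, 208.9271], [0.0, 0.0, 1.0]], 'distortion': [0.01, 0.0, 0.0, 0.0, 0.0], 'extrinsics': [[0.0221, -0.9998, 0.0029, -0.0134], [-0.9916, -0.0223, -0.1277, 0.5881], [0.1277, -0.0001, -0.9918, 1.2249], [0.0, 0.0, 0.0, 1.0]]}
wrist {'intrinsics': [[289.9362, 0.0, 318.7568], [0.0, 289.9362, 194.6886], [0.0, 0.0, 1.0]], 'distortion': [-0.0436, 0.0, 0.0, 0.0, 0.0], 'T_tool_cam': [[0.0015, -0.9565, -0.2917, 0.0808], [1.0, 0.0013, 0.0009, 0.0006], [-0.0005, -0.2917, 0.9565, -0.1623], [0.0, 0.0, 0.0, 1.0]]}
```

View pics/scene0.png

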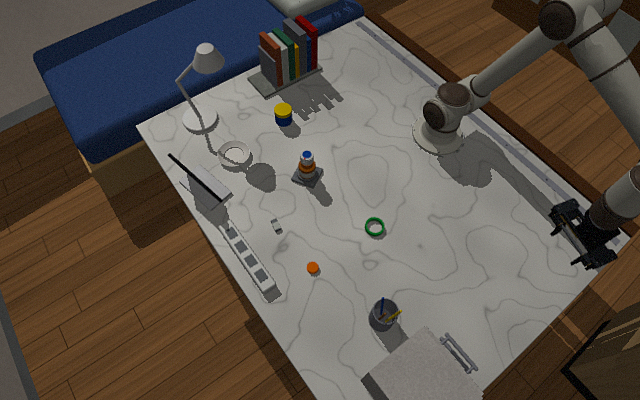

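View pics/top0.png

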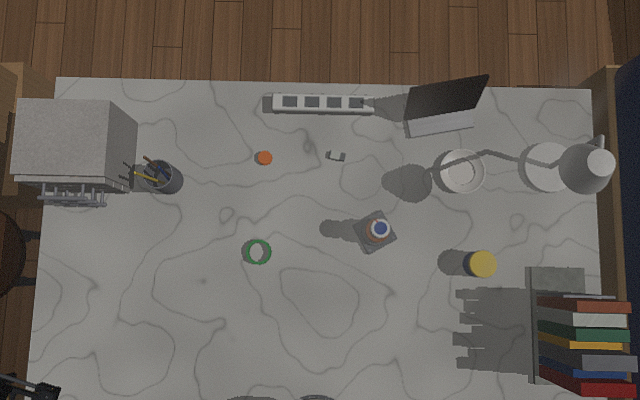

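View pics/wrist0.png

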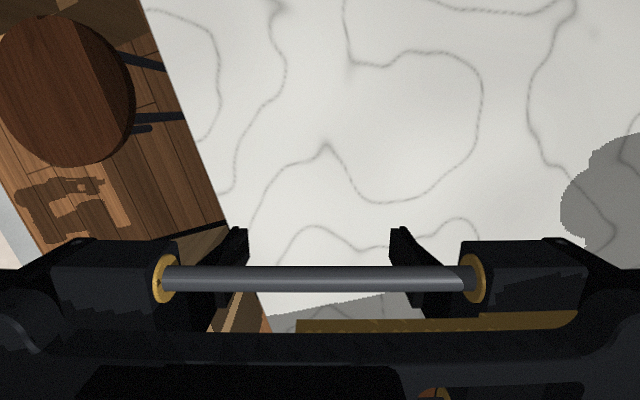

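The scene view shows the ring at about (375,227) and the bottle at about (307,165). The top view shows the ring at (257,252) and the cap at (380,230). The wrist view shows only bare desk.

```bash
cat > h.py <<'E'
import cv2,numpy as np
from station import r,cams,ticket
def model(n,s=None):
    m=cams.camera_model(n); K=np.array(m["intrinsics"]);D=np.array(m["distortion"])
    if n=="wrist":
        s=s or r.sense(); T=np.eye(4);T[:3,:3]=s["ee_rot"];T[:3,3]=s["tcp_pos"]
        W=T@np.array(m["T_tool_cam"])
    else: W=np.linalg.inv(np.array(m["extrinsics"]))
    return K,D,W
def ray(M,uv):
    K,D,W=M; p=cv2.undistortPoints(np.array(uv,float).reshape(-1,1,2),K,D).reshape(-1,2)
    d=np.c_[p,np.ones(len(p))]@W[:3,:3].T
    return W[:3,3],d
def onplane(M,uv,z):
    o,d=ray(M,uv); return o+d*((z-o[2])/d[:,2])[:,None]
def proj(M,P):
    K,D,W=M; E=np.linalg.inv(W); rv,_=cv2.Rodrigues(E[:3,:3])
    return cv2.projectPoints(np.array(P,float).reshape(-1,1,3),rv,E[:3,3],K,D)[0].reshape(-1,2)
def hsv(im): return cv2.cvtColor(im,cv2.COLOR_RGB2HSV)
def mask(im,lo,hi): return cv2.inRange(hsv(im),lo,hi)
def big(m,n=1,near=None):
    c=sorted(cv2.findContours(m,cv2.RETR_EXTERNAL,cv2.CHAIN_APPROX_NONE)[0],key=cv2.contourArea)[::-1]
    return c[:n]
def save(n,im,crop=None,k=1):
    if crop: im=im[crop[1]:crop[3],crop[0]:crop[2]]
    cv2.imwrite("pics/"+n,cv2.resize(im,None,fx=k,fy=k,interpolation=cv2.INTER_NEAREST)[:,:,::-1])
E
python3 - <<'E'
from h import *
for n,bx,rx in [("top",(335,200,425,265),(235,230,280,275)),("scene",(275,140,340,195),(355,210,395,245))]:
    im=cv2.imread(f"pics/{n}0.png")[:,:,::-1].copy(); M=model(n)
    save(n+"_b.png",im,bx,8)
    g=mask(im,(45,80,40),(85,255,255)); z=np.zeros_like(g); z[rx[1]:rx[3],rx[0]:rx[2]]=g[rx[1]:rx[3],rx[0]:rx[2]]
    c=big(z)[0].reshape(-1,2)
    P=cv2.fitEllipse(c.astype(np.float32)); print(n,"ring",P, "z8",onplane(M,[P[0]],.008),"z16",onplane(M,[P[0]],.016))
    b=mask(im,(100,120,50),(130,255,255)); z=np.zeros_like(g); z[bx[1]:bx[3],bx[0]:bx[2]]=b[bx[1]:bx[3],bx[0]:bx[2]]
    c=big(z)[0].reshape(-1,2);P=cv2.fitEllipse(c.astype(np.float32)); print("blue",P,onplane(M,[P[0]],.130))
E
```

```text
top ring ((258.0390319824219, 251.61231994628906), (23.669687271118164, 24.41160774230957), 89.3237533569336) z8 [[0.4738041  0.16416769 0.008     ]] z16 [[0.47351212 0.16314238 0.016     ]]Traceback (most recent call last):
  File "<stdin>", line 9, in <module>
cv2.error: OpenCV(4.12.0) /io/opencv/modules/imgproc/src/shapedescr.cpp:361: error: (-201:Incorrect size of input array) There should be at least 5 points to fit the ellipse in function 'fitEllipseNoDirect'
```

View pics/top_b.png

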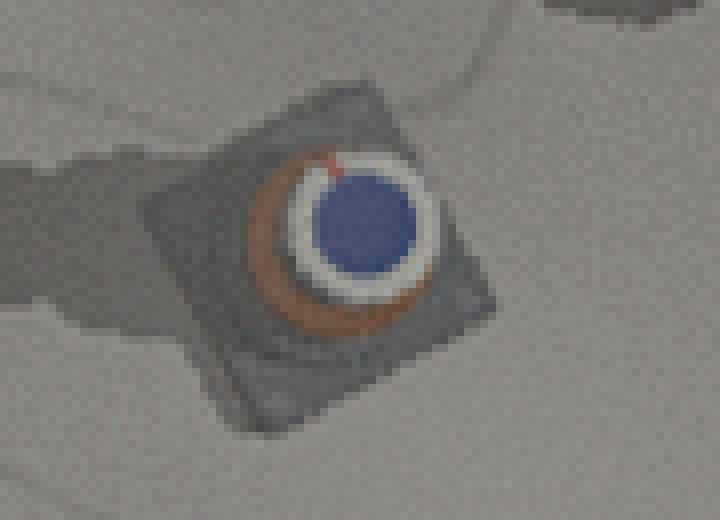

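The top crop shows the blue disc at about (380,228), the red mark up and left of it, and the holder rotated about 25-30°.

```bash
python3 - <<'E'
from h import *
for n,bx,rx in [("top",(335,200,425,265),(235,230,280,275)),("scene",(275,140,340,195),(355,210,395,245))]:
    im=cv2.imread(f"pics/{n}0.png")[:,:,::-1].copy(); M=model(n)
    save(n+"_b.png",im,bx,8)
    def roi(m,b): z=np.zeros_like(m); z[b[1]:b[3],b[0]:b[2]]=m[b[1]:b[3],b[0]:b[2]]; return z
    c=big(roi(mask(im,(45,80,40),(85,255,255)),rx))[0].reshape(-1,2)
    P=cv2.fitEllipse(c.astype(np.float32)); print(n,"ring",P, "z8",onplane(M,[P[0]],.008),"z16",onplane(M,[P[0]],.016))
    c=big(roi(mask(im,(100,90,40),(130,255,255)),bx))[0].reshape(-1,2);P=cv2.fitEllipse(c.astype(np.float32)); print("blue",P,onplane(M,[P[0]],.130)); B=onplane(M,[P[0]],.130)[0]
    hs=hsv(im).astype(int); m=(((hs[...,0]<8)|(hs[...,0]>170))&(hs[...,1]>90)).astype(np.uint8)*255
    ys,xs=np.nonzero(roi(m,bx)); print(len(xs)); 
    rr=onplane(M,np.c_[xs,ys],.130)[:,:2]-B[:2]; k=(np.linalg.norm(rr,axis=1)<.028); 
    v=rr[k].mean(0) if k.any() else rr.mean(0); print("red",k.sum(),v,np.degrees(np.arctan2(v[1],v[0])))
E
```

```text
top ring ((258.0390319824219, 251.61231994628906), (23.669687271118164, 24.41160774230957), 89.3237533569336) z8 [[0.4738041  0.16416769 0.008     ]] z16 [[0.47351212 0.16314238 0.016     ]]
blue ((380.5705871582031, 227.80921936035156), (10.624465942382812, 10.880126953125), 156.75003051757812) [[ 0.53347683 -0.14629993  0.13      ]]
2
red 2 [0.01638097 0.0099931 ] 31.385004616903913
scene ring ((374.13848876953125, 226.16632080078125), (17.851533889770508, 18.936607360839844), 126.7816162109375) z8 [[0.47081472 0.16262788 0.008     ]] z16 [[0.47428781 0.16499848 0.016     ]]
blue ((306.4028015136719, 153.89111328125), (6.41827392578125, 8.112810134887695), 89.76781463623047) [[ 0.53134725 -0.14592901  0.13      ]]
5
red 2 [0.01785843 0.0108502 ] 31.281507586591722
```

View pics/scene_b.png

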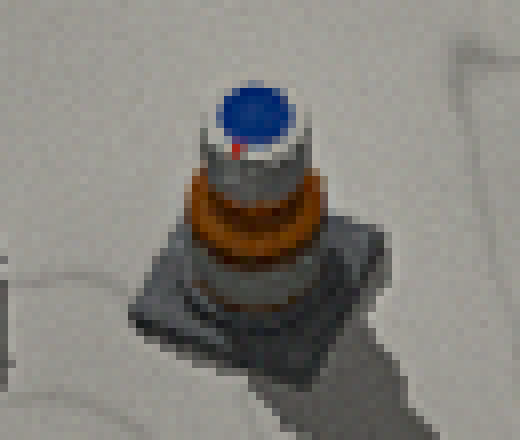

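>>> drive_tool:
  deltas:
    - {"dx": 0.02, "dy": 0.017, "wz": 4}
    - {"dx": 0.05, "dy": 0.041, "wz": 10}
    - {"dx": 0.085, "dy": 0.07, "wz": 17}
    - {"dx": 0.12, "dy": 0.1, "wz": 24}
    - {"dx": 0.155, "dy": 0.128, "wz": 31}
    - {"dx": 0.19, "dy": 0.156, "wz": 38}
    - {"dx": 0.225, "dy": 0.185, "dz": 0.01, "wz": 45}
    - {"dx": 0.26, "dy": 0.214, "dz": 0.02, "wz": 52}
    - {"dx": 0.295, "dy": 0.243, "dz": 0.03, "wz": 59}
    - {"dx": 0.33, "dy": 0.272, "dz": 0.035, "wz": 65}
    - {"dx": 0.36, "dy": 0.297, "dz": 0.04, "wz": 70}
    - {"dx": 0.385, "dy": 0.318, "dz": 0.04, "wz": 73}
    - {"dx": 0.402, "dy": 0.331, "dz": 0.04, "wz": 74}
    - {"dx": 0.409, "dy": 0.337, "dz": 0.04, "wz": 74}
    - {"dx": 0.409, "dy": 0.337, "dz": 0.04, "wz": 74}
    - {"dx": 0.409, "dy": 0.337, "dz": 0.04, "wz": 74}
  gripper: 1.0

```text
schema error: expected keys dx, dy, dz, wx, wy, wz
```

```bash
python3 - <<'E'
from h import *
s=r.sense(); im=cams.capture("wrist"); M=model("wrist",s)
print({k:np.round(s[k],4).tolist() for k in ("time_s","joints","tcp_pos","ee_rot","wrist_force")})
save("w1.png",im)
c=big(mask(im,(45,80,40),(85,255,255)),2); print([cv2.contourArea(q) for q in c])
P=cv2.fitEllipse(c[0].reshape(-1,2).astype(np.float32)); print(P,onplane(M,[P[0]],.008),onplane(M,[P[0]],.016))
E
```

```text
{'time_s': 0.15, 'joints': [88.7858, 22.0817, 0.3961, -0.0212, -68.4123, -14.8165], 'tcp_pos': [0.1725, 0.6002, 0.2217], 'ee_rot': [[0.9611, -0.2763, -0.0004], [-0.2763, -0.9611, -0.0017], [0.0001, 0.0017, -1.0]], 'wrist_force': [-0.3783, 0.4303, -0.3568]}
[]Traceback (most recent call last):
  File "<stdin>", line 6, in <module>
IndexError: list index out of range
```

View pics/w1.png

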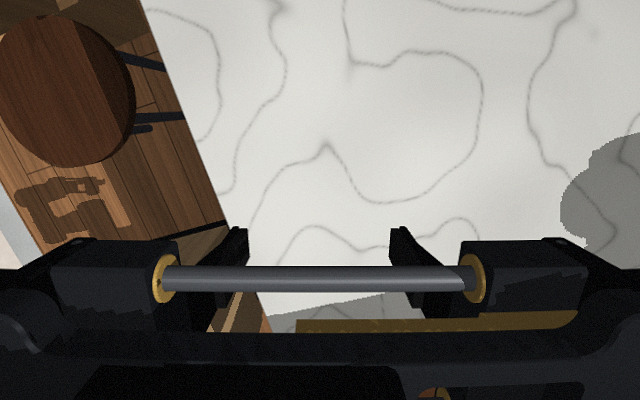

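The call was refused because every row needs all six keys, so the arm has not moved and the view is unchanged. I'll resend it with full rows.

>>> drive_tool:
  deltas:
    - {"dx": 0.02, "dy": 0.017, "dz": 0, "wx": 0, "wy": 0, "wz": 4}
    - {"dx": 0.05, "dy": 0.041, "dz": 0, "wx": 0, "wy": 0, "wz": 10}
    - {"dx": 0.085, "dy": 0.07, "dz": 0, "wx": 0, "wy": 0, "wz": 17}
    - {"dx": 0.12, "dy": 0.1, "dz": 0, "wx": 0, "wy": 0, "wz": 24}
    - {"dx": 0.155, "dy": 0.128, "dz": 0, "wx": 0, "wy": 0, "wz": 31}
    - {"dx": 0.19, "dy": 0.156, "dz": 0, "wx": 0, "wy": 0, "wz": 38}
    - {"dx": 0.225, "dy": 0.185, "dz": 0.01, "wx": 0, "wy": 0, "wz": 45}
    - {"dx": 0.26, "dy": 0.214, "dz": 0.02, "wx": 0, "wy": 0, "wz": 52}
    - {"dx": 0.295, "dy": 0.243, "dz": 0.03, "wx": 0, "wy": 0, "wz": 59}
    - {"dx": 0.33, "dy": 0.272, "dz": 0.035, "wx": 0, "wy": 0, "wz": 65}
    - {"dx": 0.36, "dy": 0.297, "dz": 0.04, "wx": 0, "wy": 0, "wz": 70}
    - {"dx": 0.385, "dy": 0.318, "dz": 0.04, "wx": 0, "wy": 0, "wz": 73}
    - {"dx": 0.402, "dy": 0.331, "dz": 0.04, "wx": 0, "wy": 0, "wz": 74}
    - {"dx": 0.409, "dy": 0.337, "dz": 0.04, "wx": 0, "wy": 0, "wz": 74}
    - {"dx": 0.409, "dy": 0.337, "dz": 0.04, "wx": 0, "wy": 0, "wz": 74}
    - {"dx": 0.409, "dy": 0.337, "dz": 0.04, "wx": 0, "wy": 0, "wz": 74}
  gripper: 1.0

```text
time_s: 1.8
tcp_pos: [0.4723, 0.1643, 0.1825]
ee_rot: [[-0.0, -1.0, -0.0], [-1.0, 0.0, 0.0], [-0.0, 0.0, -1.0]]
wrist_force: [0.0, 0.0, -0.5]
gripper_width: 0.999
```

```bash
cat > ringw.py <<'E'
from h import *
import sys
s=r.sense(); im=cams.capture("wrist"); M=model("wrist",s)
print({k:np.round(s[k],4).tolist() for k in ("time_s","joints","tcp_pos","ee_rot","wrist_force","gripper_width")})
save(sys.argv[1],im)
c=big(mask(im,(45,80,40),(85,255,255)),2); print([cv2.contourArea(q) for q in c])
P=cv2.fitEllipse(c[0].reshape(-1,2).astype(np.float32)); print(P,onplane(M,[P[0]],.008),onplane(M,[P[0]],.016))
E
python3 ringw.py w2.png
```

```text
{'time_s': 1.8, 'joints': [37.8078, 11.9189, -20.2094, -0.0173, -57.8744, -37.8033], 'tcp_pos': [0.4723, 0.1643, 0.1825], 'ee_rot': [[-0.0001, -1.0, -0.0002], [-1.0, 0.0001, 0.0002], [-0.0002, 0.0002, -1.0]], 'wrist_force': [0.0475, 0.0165, -0.5295], 'gripper_width': 0.9989}
[2471.5]
((319.0544128417969, 175.12615966796875), (56.00635528564453, 56.23750305175781), 17.11711883544922) [[0.47194897 0.16146824 0.008     ]] [[0.47196627 0.15961166 0.016     ]]
```

View pics/w2.png

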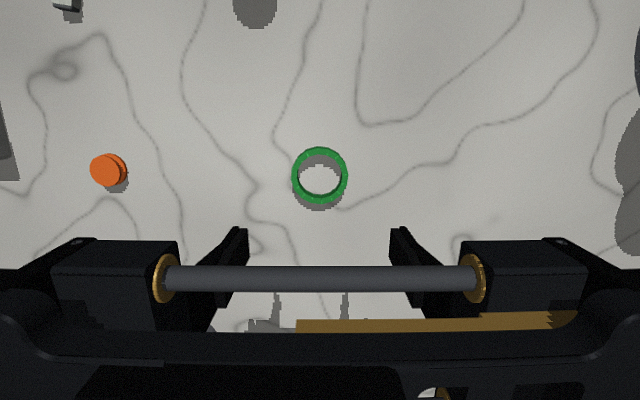

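The ring is at (319,175), between the fingers. I'll descend and look again from closer.

>>> drive_tool:
  deltas:
    - {"dx": 0.0005, "dy": 0, "dz": 0.01, "wx": 0, "wy": 0, "wz": 0}
    - {"dx": 0.001, "dy": 0, "dz": 0.035, "wx": 0, "wy": 0, "wz": 0}
    - {"dx": 0.002, "dy": 0, "dz": 0.065, "wx": 0, "wy": 0, "wz": 0}
    - {"dx": 0.002, "dy": 0, "dz": 0.09, "wx": 0, "wy": 0, "wz": 0}
    - {"dx": 0.002, "dy": 0, "dz": 0.105, "wx": 0, "wy": 0, "wz": 0}
    - {"dx": 0.002, "dy": 0, "dz": 0.11, "wx": 0, "wy": 0, "wz": 0}
    - {"dx": 0.002, "dy": 0, "dz": 0.11, "wx": 0, "wy": 0, "wz": 0}

```text
time_s: 2.55
tcp_pos: [0.472, 0.162, 0.0717]
ee_rot: [[0.0, -1.0, -0.002], [-1.0, -0.0, -0.001], [0.001, 0.002, -1.0]]
wrist_force: [-0.4, 1.0, 0.1]
gripper_width: 1.001
```

```bash
python3 ringw.py w3.png
```

```text
{'time_s': 2.55, 'joints': [37.6249, 19.8158, -28.2627, 0.0022, -42.0345, -37.5981], 'tcp_pos': [0.472, 0.162, 0.0717], 'ee_rot': [[0.0005, -1.0, -0.0015], [-1.0, -0.0005, -0.0012], [0.0012, 0.0015, -1.0]], 'wrist_force': [-0.4355, 0.9573, 0.1199], 'gripper_width': 1.0015}
[5206.0]
((318.80755615234375, 208.0561981201172), (81.1282730102539, 81.77848052978516), 86.82603454589844) [[0.4719449  0.16129094 0.008     ]] [[0.47196908 0.15846015 0.016     ]]
```

View pics/w3.png

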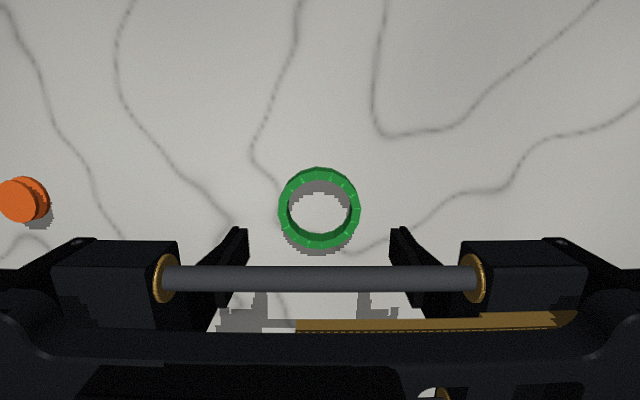

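```bash
cat >> h.py <<'E'
def sil_center(M,c,rads_z):
    a=np.linspace(0,2*np.pi,90,endpoint=False)
    P=np.concatenate([np.c_[c[0]+R*np.cos(a),c[1]+R*np.sin(a),np.full(90,z)] for R,z in rads_z])
    h=cv2.convexHull(proj(M,P).astype(np.float32))
    m=cv2.moments(h); return np.array([m["m10"]/m["m00"],m["m01"]/m["m00"]]),cv2.contourArea(h)
def locate(M,cont,rads_z):
    """centroid of silhouette hull -> xy, by correcting a first ray-cast guess"""
    h=cv2.convexHull(cont.reshape(-1,2).astype(np.float32)); m=cv2.moments(h); uv=np.array([m["m10"]/m["m00"],m["m01"]/m["m00"]])
    z=np.mean([q[1] for q in rads_z]); c=onplane(M,[uv],z)[0][:2]
    for _ in range(6):
        p,A=sil_center(M,c,rads_z); c=c+onplane(M,[uv],z)[0][:2]-onplane(M,[p],z)[0][:2]
    return c,(A,cv2.contourArea(h))
E
python3 - <<'E'
from h import *
R=[(.033,0),(.033,.016)]
s=r.sense()
for n,f in [("wrist","w3"),("top","top0"),("scene","scene0")]:
    im=cv2.imread(f"pics/{f}.png")[:,:,::-1].copy()
    print(n,locate(model(n,s),max(big(mask(im,(45,80,40),(85,255,255)),5),key=lambda c:-abs(c[:,0,0].mean()-dict(wrist=319,top=257,scene=375)[n])),R))
E
```

```text
wrist (array([0.47268407, 0.16200224]), (5236.9251863772515, 5278.0))
top (array([0.47388685, 0.16392325]), (504.6826916008722, 463.5))
scene (array([0.4706121 , 0.16260438]), (305.7346712516155, 274.5))
```

The wrist fit puts the ring at (0.4727, 0.1620), almost exactly under the TCP.

>>> drive_tool:
  deltas:
    - {"dx": 0, "dy": 0, "dz": 0.015, "wx": 0, "wy": 0, "wz": 0}
    - {"dx": 0, "dy": 0, "dz": 0.035, "wx": 0, "wy": 0, "wz": 0}
    - {"dx": 0, "dy": 0, "dz": 0.053, "wx": 0, "wy": 0, "wz": 0}
    - {"dx": 0, "dy": 0, "dz": 0.063, "wx": 0, "wy": 0, "wz": 0}
    - {"dx": 0, "dy": 0, "dz": 0.067, "wx": 0, "wy": 0, "wz": 0}
    - {"dx": 0, "dy": 0, "dz": 0.067, "wx": 0, "wy": 0, "wz": 0}
    - {"dx": 0, "dy": 0, "dz": 0.067, "wx": 0, "wy": 0, "wz": 0}

```text
time_s: 3.3
tcp_pos: [0.4732, 0.1623, 0.0064]
ee_rot: [[-0.0, -1.0, 0.002], [-1.0, 0.0, 0.001], [-0.001, -0.002, -1.0]]
wrist_force: [-0.3, 0.4, -0.1]
gripper_width: 1.002
```

>>> drive_tool:
  deltas:
    - {"dx": 0, "dy": 0, "dz": 0, "wx": 0, "wy": 0, "wz": 0}
    - {"dx": 0, "dy": 0, "dz": 0, "wx": 0, "wy": 0, "wz": 0}
    - {"dx": 0, "dy": 0, "dz": 0, "wx": 0, "wy": 0, "wz": 0}
    - {"dx": 0, "dy": 0, "dz": 0, "wx": 0, "wy": 0, "wz": 0}
    - {"dx": 0, "dy": 0, "dz": 0, "wx": 0, "wy": 0, "wz": 0}
    - {"dx": 0, "dy": 0, "dz": 0, "wx": 0, "wy": 0, "wz": 0}
  gripper: 0.0

```text
time_s: 3.9
tcp_pos: [0.4727, 0.1619, 0.0059]
ee_rot: [[-0.0, -1.0, 0.0], [-1.0, 0.0, 0.0], [-0.0, -0.0, -1.0]]
wrist_force: [-0.2, 0.1, 3.5]
gripper_width: 0.752
```

The grip holds (opening 0.752, about 65 mm). Next I'll lift and move to a pose where the camera sits above the cap.

>>> drive_tool:
  deltas:
    - {"dx": 0, "dy": 0, "dz": -0.01, "wx": 0, "wy": 0, "wz": 0}
    - {"dx": 0, "dy": 0, "dz": -0.03, "wx": 0, "wy": 0, "wz": 0}
    - {"dx": 0, "dy": 0, "dz": -0.06, "wx": 0, "wy": 0, "wz": 0}
    - {"dx": 0.01, "dy": -0.002, "dz": -0.095, "wx": 0, "wy": 0, "wz": 0}
    - {"dx": 0.03, "dy": -0.008, "dz": -0.125, "wx": 0, "wy": 0, "wz": 0}
    - {"dx": 0.06, "dy": -0.015, "dz": -0.15, "wx": 0, "wy": 0, "wz": 0}
    - {"dx": 0.1, "dy": -0.025, "dz": -0.17, "wx": 0, "wy": 0, "wz": 0}
    - {"dx": 0.14, "dy": -0.035, "dz": -0.18, "wx": 0, "wy": 0, "wz": 0}
    - {"dx": 0.175, "dy": -0.045, "dz": -0.184, "wx": 0, "wy": 0, "wz": 0}
    - {"dx": 0.2, "dy": -0.052, "dz": -0.184, "wx": 0, "wy": 0, "wz": 0}
    - {"dx": 0.218, "dy": -0.057, "dz": -0.184, "wx": 0, "wy": 0, "wz": 0}
    - {"dx": 0.226, "dy": -0.059, "dz": -0.184, "wx": 0, "wy": 0, "wz": 0}
    - {"dx": 0.228, "dy": -0.059, "dz": -0.184, "wx": 0, "wy": 0, "wz": 0}
    - {"dx": 0.228, "dy": -0.059, "dz": -0.184, "wx": 0, "wy": 0, "wz": 0}
    - {"dx": 0.228, "dy": -0.059, "dz": -0.184, "wx": 0, "wy": 0, "wz": 0}

```text
time_s: 5.4
tcp_pos: [0.5313, -0.0654, 0.1896]
ee_rot: [[0.0, -1.0, -0.0], [-1.0, -0.0, 0.0], [-0.0, 0.0, -1.0]]
wrist_force: [-0.8, -0.2, -0.6]
gripper_width: 0.754
```

```bash
cat > look.py <<'E'
from h import *
import sys
s=r.sense(); im=cams.capture("wrist")
print({k:np.round(s[k],4).tolist() for k in ("time_s","joints","tcp_pos","ee_rot","wrist_force","gripper_width")})
save(sys.argv[1],im); np.save(sys.argv[1]+".npy",np.r_[s["tcp_pos"],np.ravel(s["ee_rot"])])
M=model("wrist",s)
c=big(mask(im,(100,90,40),(130,255,255)),1)
if c: 
    m=cv2.fitEllipse(c[0].reshape(-1,2).astype(np.float32)); print("blue",m,onplane(M,[m[0]],.130))
E
python3 look.py w4.png
```

```text
{'time_s': 5.4, 'joints': [10.3417, 14.9092, -15.0124, -0.0113, -60.082, -10.3081], 'tcp_pos': [0.5313, -0.0654, 0.1896], 'ee_rot': [[0.0005, -1.0, -0.0001], [-1.0, -0.0005, 0.0002], [-0.0002, 0.0001, -1.0]], 'wrist_force': [-0.7651, -0.2151, -0.56], 'gripper_width': 0.754}
blue ((317.8338317871094, 104.91571807861328), (42.16963195800781, 44.022090911865234), 2.282499313354492) [[ 0.5322231  -0.14773359  0.13      ]]
```

View pics/w4.png

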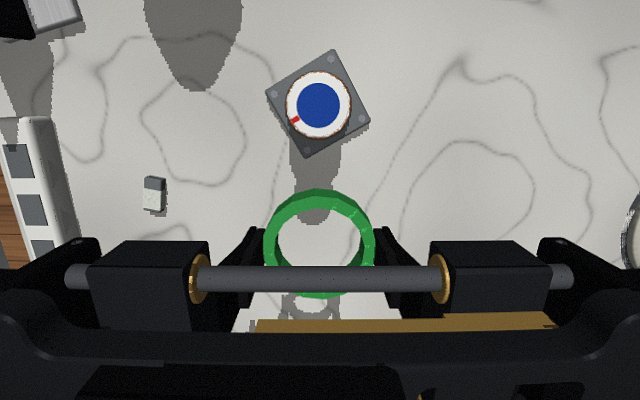

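The cap is at (318,105) with its red mark at (295,120). The held ring spans columns 263-375 with its top edge at row 188, and both are clear. I'll locate the ring in the same picture so I can compare the two directly.

```bash
cat > ringhand.py <<'E'
from h import *
from scipy.optimize import least_squares
import sys
def circ(P,R=None):
    f=(lambda q:np.hypot(P[:,0]-q[0],P[:,1]-q[1])-(R or q[2]))
    return least_squares(f,[*P[:,:2].mean(0),.026],loss="soft_l1",f_scale=.0005).x
def go(fn):
    v=np.load("pics/"+fn+".npy"); s=dict(tcp_pos=v[:3],ee_rot=v[3:].reshape(3,3)); M=model("wrist",s)
    im=cv2.imread("pics/"+fn)[:,:,::-1].copy(); g=mask(im,(45,80,30),(85,255,255))
    zt=v[2]-.0059+.016; zb=v[2]-.0059
    up=[];lo=[]
    for u in range(285,352,2):
        col=np.nonzero(g[:,u])[0]; col=col[col<262]
        br=np.nonzero(np.diff(col)>4)[0]
        e=col[br[0]] if len(br) else col[-1]
        up.append((u,e+.5)); lo.append((u,col[0]-.5))
    A=onplane(M,up,zt); B=onplane(M,lo,zb); B2=onplane(M,lo,zt)
    print("bore rim R=26:",circ(A,.026)-np.r_[v[:2],0],"free",circ(A)-np.r_[v[:2],0]); print("outer bottom R=33",circ(B,.033)-np.r_[v[:2],0],"outer top",circ(B2,.033)-np.r_[v[:2],0])
    # cap: white top silhouette
    c=big(mask(im,(100,90,40),(130,255,255)),1)[0]; 
    print("blue", onplane(M,c.reshape(-1,2),.13)[:,:2].mean(0), [circ(onplane(M,c.reshape(-1,2),.13))])
    hs=hsv(im).astype(int); m=(((hs[...,0]<8)|(hs[...,0]>172))&(hs[...,1]>120)&(hs[...,2]>80)); ys,xs=np.nonzero(m); k=np.hypot(xs-318,ys-105)<35
    d=onplane(M,np.c_[xs[k],ys[k]],.13)[:,:2].mean(0)-circ(onplane(M,c.reshape(-1,2),.13))[:2]; print("red yaw",k.sum(),np.degrees(np.arctan2(d[1],d[0])))
go(sys.argv[1])
E
python3 ringhand.py w4.png
```

```text
Traceback (most recent call last):
  File "ringhand.py", line 24, in <module>
    go(sys.argv[1])
    ~~^^^^^^^^^^^^^
  File "ringhand.py", line 8, in go
    v=np.load("pics/"+fn+".npy"); s=dict(tcp_pos=v[:3],ee_rot=v[3:].reshape(3,3)); M=model("wrist",s)
FileNotFoundError: [Errno 2] No such file or directory: 'pics/w4.png.npy'
```

```bash
mv w4.png.npy pics/; sed -i 's/np.save(sys/np.save("pics\/"+sys/' look.py; python3 ringhand.py w4.png
```

```text
bore rim R=26: [ 0.00191757 -0.04954146  0.026     ] free [-0.00010453 -0.00015297  0.02666642]
outer bottom R=33 [ 0.00036257 -0.00081167  0.026     ] outer top [ 0.00043744 -0.00511682  0.026     ]
blue [ 0.53234015 -0.14756408] [array([ 0.53221995, -0.1474497 ,  0.01551489])]
red yaw 41 28.448836521439894
```

The ring is centred on the TCP to within 1 mm. The cap is at (0.5322, -0.1475) with yaw about 28°. I'll move over it and look down through the bore.

>>> drive_tool:
  deltas:
    - {"dx": 0.01, "dy": 0, "dz": 0, "wx": 0, "wy": 0, "wz": 0}
    - {"dx": 0.03, "dy": 0, "dz": 0, "wx": 0, "wy": 0, "wz": 0}
    - {"dx": 0.052, "dy": -0.001, "dz": 0, "wx": 0, "wy": 0, "wz": 0}
    - {"dx": 0.07, "dy": -0.001, "dz": 0.005, "wx": 0, "wy": 0, "wz": 0}
    - {"dx": 0.079, "dy": -0.001, "dz": 0.015, "wx": 0, "wy": 0, "wz": 0}
    - {"dx": 0.082, "dy": -0.001, "dz": 0.03, "wx": 0, "wy": 0, "wz": 0}
    - {"dx": 0.082, "dy": -0.001, "dz": 0.038, "wx": 0, "wy": 0, "wz": 0}
    - {"dx": 0.082, "dy": -0.001, "dz": 0.038, "wx": 0, "wy": 0, "wz": 0}
    - {"dx": 0.082, "dy": -0.001, "dz": 0.038, "wx": 0, "wy": 0, "wz": 0}

```text
time_s: 6.35
tcp_pos: [0.5327, -0.1479, 0.1516]
ee_rot: [[0.0, -1.0, 0.0], [-1.0, -0.0, -0.0], [0.0, -0.0, -1.0]]
wrist_force: [-0.6, 0.2, -0.3]
gripper_width: 0.75
```

```bash
python3 look.py w5.png; python3 - <<'E'
from h import *
im=cv2.imread("pics/w5.png")[:,:,::-1].copy(); save("w5c.png",im,(220,150,420,300),4)
for n,b in (("top",(330,190,430,270)),("scene",(270,120,350,190))):
    save(f"{n}5.png",cams.capture(n),b,7)
E
```

```text
{'time_s': 6.35, 'joints': [1.2914, 18.6599, -15.6492, 0.019, -55.6904, -1.2841], 'tcp_pos': [0.5327, -0.1479, 0.1516], 'ee_rot': [[0.0003, -1.0, 0.0], [-1.0, -0.0003, -0.0003], [0.0003, -0.0, -1.0]], 'wrist_force': [-0.5594, 0.2173, -0.2553], 'gripper_width': 0.7502}
blue ((319.62554931640625, 229.94461059570312), (41.874244689941406, 45.015743255615234), 89.97012329101562) [[ 0.53220481 -0.14753699  0.13      ]]
```

View pics/w5c.png

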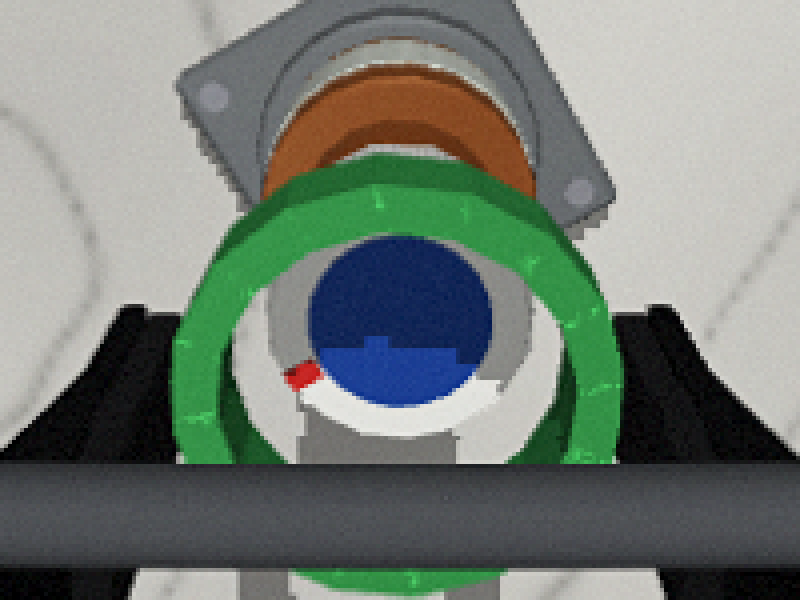

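View pics/scene5.png

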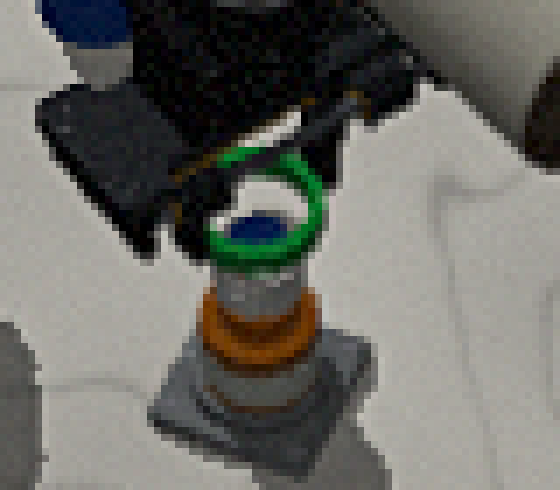

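```bash
python3 ringhand.py w5.png
```

```text
bore rim R=26: [ 0.00166074 -0.04961347  0.026     ] free [ 4.62993610e-05 -8.08696531e-04  2.60544396e-02]
outer bottom R=33 [ 0.00254045 -0.06386179  0.026     ] outer top [ 0.00244603 -0.06872017  0.026     ]
blue [ 0.53216591 -0.14740295] [array([ 0.532208  , -0.14716148,  0.01559701])]Traceback (most recent call last):
  File "ringhand.py", line 24, in <module>
    go(sys.argv[1])
    ~~^^^^^^^^^^^^^
  File "ringhand.py", line 23, in go
    d=onplane(M,np.c_[xs[k],ys[k]],.13)[:,:2].mean(0)-circ(onplane(M,c.reshape(-1,2),.13))[:2]; print("red yaw",k.sum(),np.degrees(np.arctan2(d[1],d[0])))
      ~~~~~~~^^^^^^^^^^^^^^^^^^^^^^^^^^
  File "h.py", line 15, in onplane
    o,d=ray(M,uv); return o+d*((z-o[2])/d[:,2])[:,None]
        ~~~^^^^^^
  File "h.py", line 11, in ray
    K,D,W=M; p=cv2.undistortPoints(np.array(uv,float).reshape(-1,1,2),K,D).reshape(-1,2)
               ~~~~~~~~~~~~~~~~~~~^^^^^^^^^^^^^^^^^^^^^^^^^^^^^^^^^^^^^^^^
cv2.error: OpenCV(4.12.0) /io/opencv/modules/calib3d/src/undistort.dispatch.cpp:347: error: (-215:Assertion failed) CV_IS_MAT(_src) && CV_IS_MAT(_dst) && (_src->rows == 1 || _src->cols == 1) && (_dst->rows == 1 || _dst->cols == 1) && _src->cols + _src->rows - 1 == _dst->rows + _dst->cols - 1 && (CV_MAT_TYPE(_src->type) == CV_32FC2 || CV_MAT_TYPE(_src->type) == CV_64FC2) && (CV_MAT_TYPE(_dst->type) == CV_32FC2 || CV_MAT_TYPE(_dst->type) == CV_64FC2) in function 'cvUndistortPointsInternal'
```

View pics/top5.png

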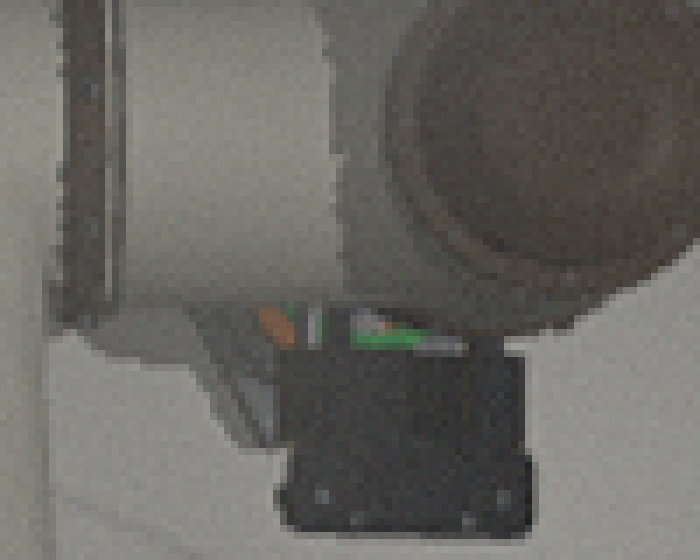

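The bore is visible around the cap, with the ring about 0.5 mm too far in x and 1 mm too far in -y (the top view is hidden by the arm). I'll correct that and descend.

>>> drive_tool:
  deltas:
    - {"dx": -0.001, "dy": 0.0005, "dz": 0, "wx": 0, "wy": 0, "wz": 0}
    - {"dx": -0.001, "dy": 0.0005, "dz": 0.003, "wx": 0, "wy": 0, "wz": 0}
    - {"dx": -0.001, "dy": 0.0005, "dz": 0.008, "wx": 0, "wy": 0, "wz": 0}
    - {"dx": -0.001, "dy": 0.0005, "dz": 0.014, "wx": 0, "wy": 0, "wz": 0}
    - {"dx": -0.001, "dy": 0.0005, "dz": 0.02, "wx": 0, "wy": 0, "wz": 0}
    - {"dx": -0.001, "dy": 0.0005, "dz": 0.025, "wx": 0, "wy": 0, "wz": 0}
    - {"dx": -0.001, "dy": 0.0005, "dz": 0.03, "wx": 0, "wy": 0, "wz": 0}

```text
time_s: 7.2
tcp_pos: [0.5318, -0.1472, 0.1209]
ee_rot: [[-0.001, -1.0, -0.001], [-1.0, 0.001, -0.0], [0.0, 0.001, -1.0]]
wrist_force: [0.1, -0.1, -0.5]
gripper_width: 0.75
```

```bash
python3 look.py w6.png; python3 - <<'E'
from h import *
im=cv2.imread("pics/w6.png")[:,:,::-1].copy(); save("w6c.png",im,(220,150,420,300),4)
E
```

```text
{'time_s': 7.2, 'joints': [1.36, 20.5201, -17.9353, 0.0025, -51.576, -1.3949], 'tcp_pos': [0.5318, -0.1472, 0.1209], 'ee_rot': [[-0.0006, -1.0, -0.0005], [-1.0, 0.0006, -0.0], [0.0, 0.0005, -1.0]], 'wrist_force': [0.0636, -0.0804, -0.4713], 'gripper_width': 0.7499}
blue ((318.416259765625, 247.21795654296875), (41.087318420410156, 55.325469970703125), 90.30363464355469) [[ 0.53218381 -0.14945329  0.13      ]]
```

View pics/w6c.png

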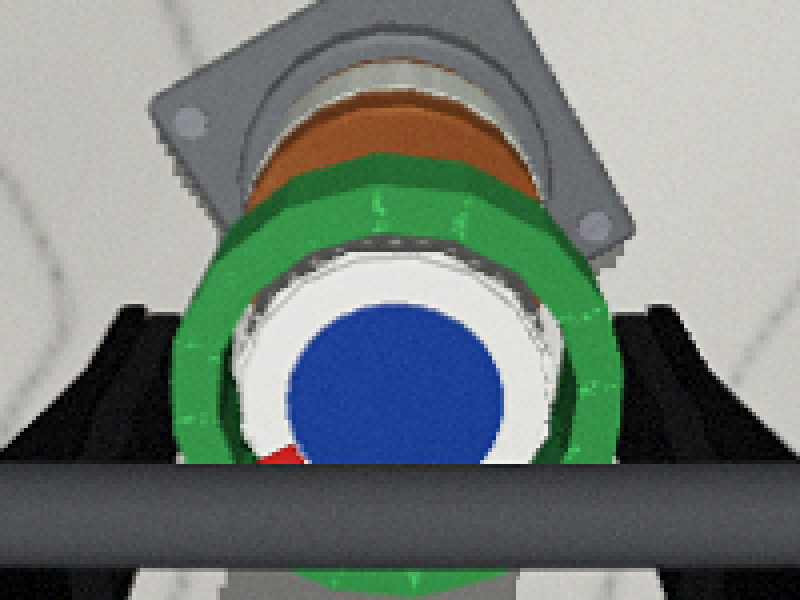

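The ring is now around the cap, centred and with no contact force. I'll keep going down.

>>> drive_tool:
  deltas:
    - {"dx": 0, "dy": 0, "dz": 0.005, "wx": 0, "wy": 0, "wz": 0}
    - {"dx": 0, "dy": 0, "dz": 0.012, "wx": 0, "wy": 0, "wz": 0}
    - {"dx": 0, "dy": 0, "dz": 0.02, "wx": 0, "wy": 0, "wz": 0}
    - {"dx": 0, "dy": 0, "dz": 0.028, "wx": 0, "wy": 0, "wz": 0}
    - {"dx": 0, "dy": 0, "dz": 0.035, "wx": 0, "wy": 0, "wz": 0}
    - {"dx": 0, "dy": 0, "dz": 0.04, "wx": 0, "wy": 0, "wz": 0}
    - {"dx": 0, "dy": 0, "dz": 0.043, "wx": 0, "wy": 0, "wz": 0}
    - {"dx": 0, "dy": 0, "dz": 0.043, "wx": 0, "wy": 0, "wz": 0}

```text
time_s: 8.05
tcp_pos: [0.5317, -0.1472, 0.0781]
ee_rot: [[-0.001, -1.0, -0.001], [-1.0, 0.001, -0.0], [0.0, 0.001, -1.0]]
wrist_force: [-0.6, -0.2, -0.4]
gripper_width: 0.752
```

>>> drive_tool:
  deltas:
    - {"dx": 0, "dy": 0, "dz": 0.0005, "wx": 0, "wy": 0, "wz": 0}
    - {"dx": 0, "dy": 0, "dz": 0.001, "wx": 0, "wy": 0, "wz": 0}
    - {"dx": 0, "dy": 0, "dz": 0.001, "wx": 0, "wy": 0, "wz": 0}

```text
time_s: 8.35
tcp_pos: [0.5321, -0.1472, 0.0778]
ee_rot: [[-0.001, -1.0, 0.001], [-1.0, 0.001, 0.0], [-0.0, -0.001, -1.0]]
wrist_force: [-0.7, -0.6, -0.4]
gripper_width: 0.752
```

Still free. I'll lower it a little more until contact shows.

>>> drive_tool:
  deltas:
    - {"dx": 0, "dy": 0, "dz": 0.0005, "wx": 0, "wy": 0, "wz": 0}
    - {"dx": 0, "dy": 0, "dz": 0.001, "wx": 0, "wy": 0, "wz": 0}
    - {"dx": 0, "dy": 0, "dz": 0.001, "wx": 0, "wy": 0, "wz": 0}

```text
time_s: 8.65
tcp_pos: [0.5319, -0.1472, 0.0765]
ee_rot: [[-0.001, -1.0, 0.0], [-1.0, 0.001, 0.0], [-0.0, -0.0, -1.0]]
wrist_force: [-0.5, -1.5, 0.2]
gripper_width: 0.758
```

>>> drive_tool:
  deltas:
    - {"dx": 0, "dy": 0, "dz": 0.0005, "wx": 0, "wy": 0, "wz": 0}
    - {"dx": 0, "dy": 0, "dz": 0.001, "wx": 0, "wy": 0, "wz": 0}
    - {"dx": 0, "dy": 0, "dz": 0.001, "wx": 0, "wy": 0, "wz": 0}

```text
time_s: 8.95
tcp_pos: [0.532, -0.1472, 0.0759]
ee_rot: [[-0.0, -1.0, 0.0], [-1.0, 0.0, -0.0], [0.0, -0.0, -1.0]]
wrist_force: [-1.1, 0.6, 2.2]
gripper_width: 0.753
```

Contact at z=0.0759 with 2 N, as predicted. Releasing and retreating straight up.

>>> drive_tool:
  deltas:
    - {"dx": 0, "dy": 0, "dz": 0, "wx": 0, "wy": 0, "wz": 0}
    - {"dx": 0, "dy": 0, "dz": 0, "wx": 0, "wy": 0, "wz": 0}
    - {"dx": 0, "dy": 0, "dz": 0, "wx": 0, "wy": 0, "wz": 0}
    - {"dx": 0, "dy": 0, "dz": 0, "wx": 0, "wy": 0, "wz": 0}
    - {"dx": 0, "dy": 0, "dz": -0.003, "wx": 0, "wy": 0, "wz": 0}
    - {"dx": 0, "dy": 0, "dz": -0.01, "wx": 0, "wy": 0, "wz": 0}
    - {"dx": 0, "dy": 0, "dz": -0.025, "wx": 0, "wy": 0, "wz": 0}
    - {"dx": 0, "dy": 0, "dz": -0.045, "wx": 0, "wy": 0, "wz": 0}
    - {"dx": 0, "dy": 0, "dz": -0.07, "wx": 0, "wy": 0, "wz": 0}
    - {"dx": 0, "dy": 0, "dz": -0.085, "wx": 0, "wy": 0, "wz": 0}
    - {"dx": 0, "dy": 0, "dz": -0.094, "wx": 0, "wy": 0, "wz": 0}
    - {"dx": 0, "dy": 0, "dz": -0.096, "wx": 0, "wy": 0, "wz": 0}
    - {"dx": 0, "dy": 0, "dz": -0.096, "wx": 0, "wy": 0, "wz": 0}
  gripper: 1.0

```text
time_s: 10.25
tcp_pos: [0.5317, -0.1471, 0.1714]
ee_rot: [[-0.001, -1.0, -0.0], [-1.0, 0.001, 0.0], [-0.0, 0.0, -1.0]]
wrist_force: [-0.1, -0.8, -0.8]
gripper_width: 0.997
```

```bash
python3 look.py w7.png; python3 - <<'E'
from h import *
im=cv2.imread("pics/w7.png")[:,:,::-1].copy(); save("w7c.png",im,(220,100,420,250),4)
im=cams.capture("scene"); save("scene7.png",im,(270,120,350,190),7)
E
```

```text
{'time_s': 10.25, 'joints': [1.361, 17.4344, -14.2651, -0.0191, -58.315, -1.3929], 'tcp_pos': [0.5317, -0.1471, 0.1714], 'ee_rot': [[-0.0007, -1.0, -0.0003], [-1.0, 0.0007, 0.0003], [-0.0003, 0.0003, -1.0]], 'wrist_force': [-0.0915, -0.79, -0.753], 'gripper_width': 0.997}
blue ((318.3021240234375, 218.23471069335938), (38.57776641845703, 41.21416473388672), 91.78692626953125) [[ 0.53213663 -0.14757017  0.13      ]]
```

View pics/w7c.png

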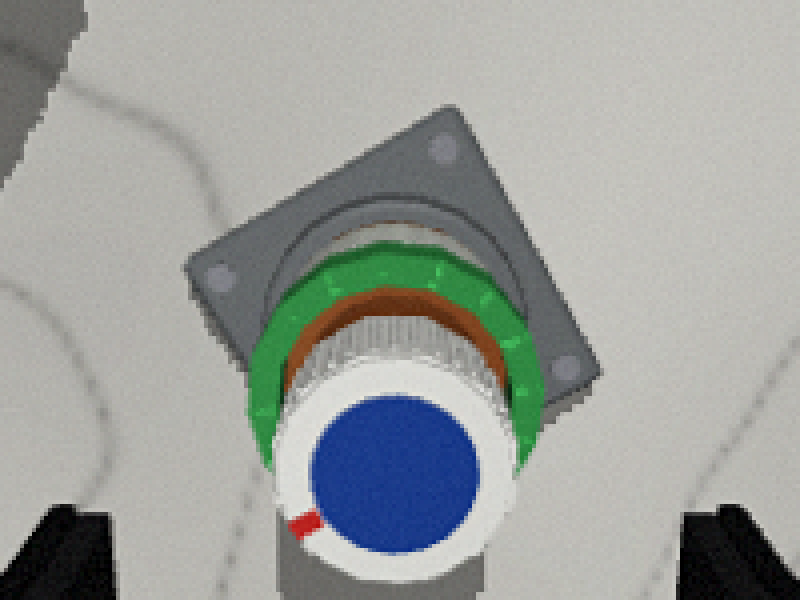

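View pics/scene7.png

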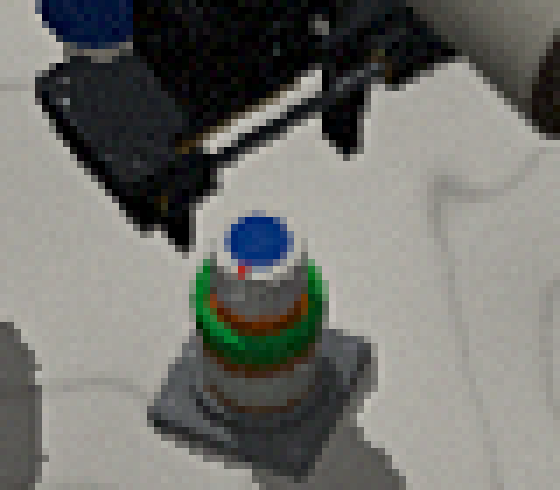

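The ring lies flat on the shoulder around the collar, in both the wrist and scene views. Next I'll descend onto the cap and grip it.

>>> drive_tool:
  deltas:
    - {"dx": 0.0004, "dy": -0.0004, "dz": 0.008, "wx": 0, "wy": 0, "wz": 0}
    - {"dx": 0.0004, "dy": -0.0004, "dz": 0.025, "wx": 0, "wy": 0, "wz": 0}
    - {"dx": 0.0004, "dy": -0.0004, "dz": 0.045, "wx": 0, "wy": 0, "wz": 0}
    - {"dx": 0.0004, "dy": -0.0004, "dz": 0.06, "wx": 0, "wy": 0, "wz": 0}
    - {"dx": 0.0004, "dy": -0.0004, "dz": 0.068, "wx": 0, "wy": 0, "wz": 0}
    - {"dx": 0.0004, "dy": -0.0004, "dz": 0.071, "wx": 0, "wy": 0, "wz": 0}
    - {"dx": 0.0004, "dy": -0.0004, "dz": 0.071, "wx": 0, "wy": 0, "wz": 0}

```text
time_s: 11.05
tcp_pos: [0.5323, -0.1476, 0.1001]
ee_rot: [[-0.0, -1.0, -0.001], [-1.0, 0.0, -0.0], [0.0, 0.001, -1.0]]
wrist_force: [0.9, 0.4, -0.9]
gripper_width: 0.999
```

>>> drive_tool:
  deltas:
    - {"dx": 0, "dy": 0, "dz": 0, "wx": 0, "wy": 0, "wz": 0}
    - {"dx": 0, "dy": 0, "dz": 0, "wx": 0, "wy": 0, "wz": 0}
    - {"dx": 0, "dy": 0, "dz": 0, "wx": 0, "wy": 0, "wz": 0}
    - {"dx": 0, "dy": 0, "dz": 0, "wx": 0, "wy": 0, "wz": 0}
    - {"dx": 0, "dy": 0, "dz": 0, "wx": 0, "wy": 0, "wz": 0}
    - {"dx": 0, "dy": 0, "dz": 0, "wx": 0, "wy": 0, "wz": 0}
    - {"dx": 0, "dy": 0, "dz": 0, "wx": 0, "wy": 0, "wz": 0}
    - {"dx": 0, "dy": 0, "dz": 0, "wx": 0, "wy": 0, "wz": 0}
  gripper: 0.0

```text
time_s: 11.85
tcp_pos: [0.5322, -0.1476, 0.1006]
ee_rot: [[-0.001, -1.0, -0.0], [-1.0, 0.001, -0.0], [0.0, 0.0, -1.0]]
wrist_force: [-0.9, 0.4, 0.7]
gripper_width: 0.527
```

Gripped (opening 0.527, about 46 mm). Pressing down.

>>> drive_tool:
  deltas:
    - {"dx": 0, "dy": 0, "dz": 0.001, "wx": 0, "wy": 0, "wz": 0}
    - {"dx": 0, "dy": 0, "dz": 0.002, "wx": 0, "wy": 0, "wz": 0}
    - {"dx": 0, "dy": 0, "dz": 0.003, "wx": 0, "wy": 0, "wz": 0}
    - {"dx": 0, "dy": 0, "dz": 0.004, "wx": 0, "wy": 0, "wz": 0}
    - {"dx": 0, "dy": 0, "dz": 0.005, "wx": 0, "wy": 0, "wz": 0}
    - {"dx": 0, "dy": 0, "dz": 0.006, "wx": 0, "wy": 0, "wz": 0}
    - {"dx": 0, "dy": 0, "dz": 0.006, "wx": 0, "wy": 0, "wz": 0}

```text
time_s: 12.55
tcp_pos: [0.5323, -0.1476, 0.0949]
ee_rot: [[-0.0, -1.0, -0.0], [-1.0, 0.0, -0.0], [0.0, 0.0, -1.0]]
wrist_force: [-3.6, 1.0, 6.3]
gripper_width: 0.521
```

```bash
python3 look.py w8.png
```

```text
{'time_s': 12.55, 'joints': [1.32, 22.3536, -19.5581, 0.0114, -48.0973, -1.3481], 'tcp_pos': [0.5323, -0.1476, 0.0949], 'ee_rot': [[-0.0004, -1.0, -0.0002], [-1.0, 0.0004, -0.0002], [0.0002, 0.0002, -1.0]], 'wrist_force': [-3.5928, 1.04, 6.279], 'gripper_width': 0.5213}
blue ((318.984375, 255.38865661621094), (23.81354331970215, 64.01915740966797), 90.0301284790039) [[ 0.53234443 -0.15876995  0.13      ]]
```

View pics/w8.png

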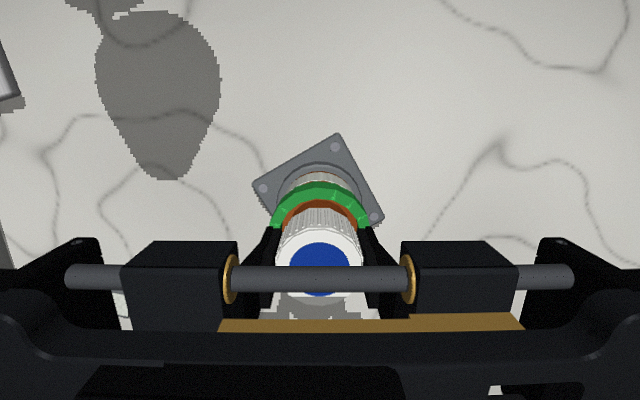

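The wrist view shows the cap between the fingers at (320,265). The force is only 6.3 N, so I'll press a bit further to be sure it is fully down.

>>> drive_tool:
  deltas:
    - {"dx": 0, "dy": 0, "dz": 0.0005, "wx": 0, "wy": 0, "wz": 0}
    - {"dx": 0, "dy": 0, "dz": 0.001, "wx": 0, "wy": 0, "wz": 0}
    - {"dx": 0, "dy": 0, "dz": 0.001, "wx": 0, "wy": 0, "wz": 0}

```text
time_s: 12.9
tcp_pos: [0.5323, -0.1476, 0.094]
ee_rot: [[-0.0, -1.0, -0.0], [-1.0, 0.0, -0.0], [0.0, 0.0, -1.0]]
wrist_force: [-2.8, 0.8, 6.9]
gripper_width: 0.526
```

>>> drive_tool:
  deltas:
    - {"dx": 0, "dy": 0, "dz": 0.0005, "wx": 0, "wy": 0, "wz": 0}
    - {"dx": 0, "dy": 0, "dz": 0.001, "wx": 0, "wy": 0, "wz": 0}
    - {"dx": 0, "dy": 0, "dz": 0.001, "wx": 0, "wy": 0, "wz": 0}

```text
time_s: 13.2
tcp_pos: [0.5322, -0.1476, 0.0936]
ee_rot: [[-0.0, -1.0, 0.0], [-1.0, 0.0, -0.0], [0.0, -0.0, -1.0]]
wrist_force: [-5.0, 2.3, 8.7]
gripper_width: 0.526
```

The hard stop is reached (6.9 mm down, force rising). Now I'll twist 80° anticlockwise, keeping it pressed.

>>> drive_tool:
  deltas:
    - {"dx": 0, "dy": 0, "dz": 0.001, "wx": 0, "wy": 0, "wz": 0}
    - {"dx": 0, "dy": 0, "dz": 0.001, "wx": 0, "wy": 0, "wz": -2}
    - {"dx": 0, "dy": 0, "dz": 0.001, "wx": 0, "wy": 0, "wz": -5}
    - {"dx": 0, "dy": 0, "dz": 0.001, "wx": 0, "wy": 0, "wz": -10}
    - {"dx": 0, "dy": 0, "dz": 0.001, "wx": 0, "wy": 0, "wz": -15}
    - {"dx": 0, "dy": 0, "dz": 0.001, "wx": 0, "wy": 0, "wz": -20}

```text
time_s: 13.8
tcp_pos: [0.5336, -0.1476, 0.0936]
ee_rot: [[0.346, -0.938, 0.003], [-0.938, -0.346, -0.001], [0.002, -0.003, -1.0]]
wrist_force: [-3.6, 3.2, 11.8]
gripper_width: 0.522
```

```bash
python3 - <<'E'
from h import *
s=r.sense();print({k:np.round(s[k],3).tolist() for k in("tcp_pos","wrist_force","moment","gripper_width")})
E
```

```text
{'tcp_pos': [0.534, -0.148, 0.094], 'wrist_force': [-3.585, 3.161, 11.772], 'moment': [0.8, 0.931, -0.075], 'gripper_width': 0.522}
```

>>> drive_tool:
  deltas:
    - {"dx": 0, "dy": 0, "dz": 0, "wx": 0, "wy": 0, "wz": -3}
    - {"dx": 0, "dy": 0, "dz": 0, "wx": 0, "wy": 0, "wz": -8}
    - {"dx": 0, "dy": 0, "dz": 0, "wx": 0, "wy": 0, "wz": -13}
    - {"dx": 0, "dy": 0, "dz": 0, "wx": 0, "wy": 0, "wz": -18}
    - {"dx": 0, "dy": 0, "dz": 0, "wx": 0, "wy": 0, "wz": -23}
    - {"dx": 0, "dy": 0, "dz": 0, "wx": 0, "wy": 0, "wz": -28}
    - {"dx": 0, "dy": 0, "dz": 0, "wx": 0, "wy": 0, "wz": -33}
    - {"dx": 0, "dy": 0, "dz": 0, "wx": 0, "wy": 0, "wz": -38}
    - {"dx": 0, "dy": 0, "dz": 0, "wx": 0, "wy": 0, "wz": -43}
    - {"dx": 0, "dy": 0, "dz": 0, "wx": 0, "wy": 0, "wz": -48}
    - {"dx": 0, "dy": 0, "dz": 0, "wx": 0, "wy": 0, "wz": -53}
    - {"dx": 0, "dy": 0, "dz": 0, "wx": 0, "wy": 0, "wz": -57}
    - {"dx": 0, "dy": 0, "dz": 0, "wx": 0, "wy": 0, "wz": -60}
    - {"dx": 0, "dy": 0, "dz": 0, "wx": 0, "wy": 0, "wz": -60}
    - {"dx": 0, "dy": 0, "dz": 0, "wx": 0, "wy": 0, "wz": -60}

```text
time_s: 15.3
tcp_pos: [0.5342, -0.1475, 0.0936]
ee_rot: [[0.985, -0.173, 0.004], [-0.173, -0.985, -0.001], [0.004, -0.0, -1.0]]
wrist_force: [-2.4, 2.4, 11.7]
gripper_width: 0.521
```

```bash
python3 look.py w9.png; python3 - <<'E'
from h import *
im=cv2.imread("pics/w9.png")[:,:,::-1].copy(); save("w9c.png",im,(220,150,420,300),4)
save("scene9.png",cams.capture("scene"),(270,120,350,190),7)
E
```

```text
{'time_s': 15.3, 'joints': [1.3498, 22.4856, -19.5913, 0.0587, -47.6745, 78.6561], 'tcp_pos': [0.5342, -0.1475, 0.0936], 'ee_rot': [[0.9849, -0.1729, 0.0044], [-0.1729, -0.9849, -0.0007], [0.0044, -0.0001, -1.0]], 'wrist_force': [-2.3524, 2.4375, 11.7271], 'gripper_width': 0.5207}
blue ((602.4536743164062, 226.8365478515625), (54.84430694580078, 71.5165786743164), 62.759674072265625) [[ 0.53517809 -0.29069566  0.13      ]]
```

View pics/w9c.png

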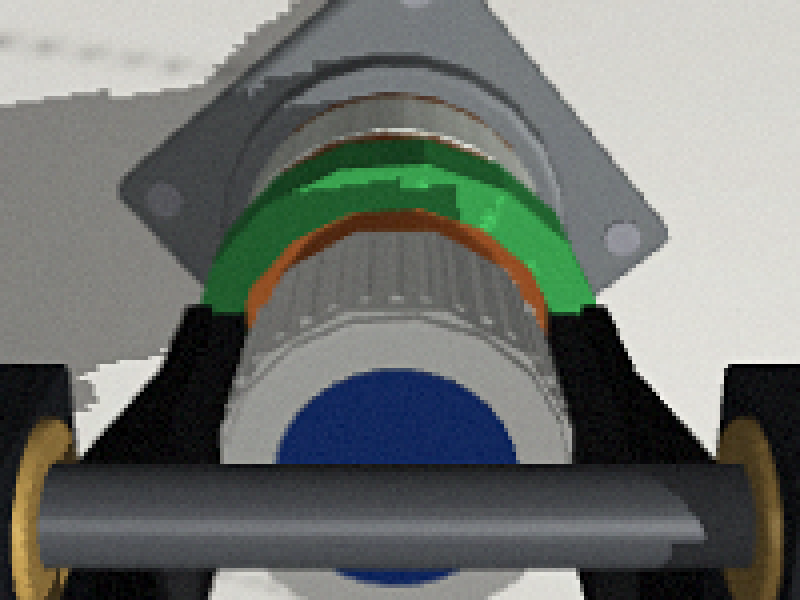

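View pics/scene9.png

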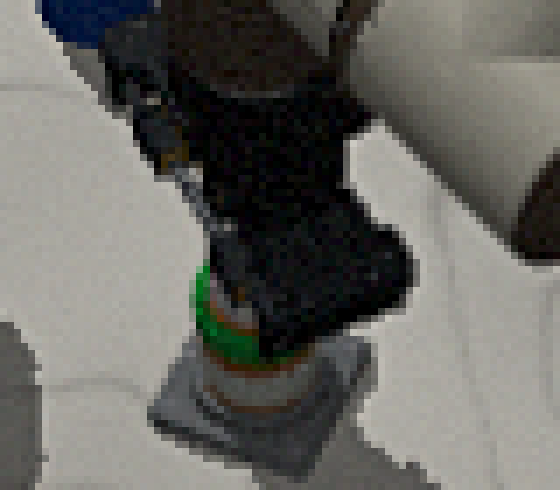

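The red mark is not in view: it rode with the jaws and is still behind the rod, so there was no large slip. I'll lift a little and check the force.

>>> drive_tool:
  deltas:
    - {"dx": 0, "dy": 0, "dz": -0.002, "wx": 0, "wy": 0, "wz": 0}
    - {"dx": 0, "dy": 0, "dz": -0.004, "wx": 0, "wy": 0, "wz": 0}
    - {"dx": 0, "dy": 0, "dz": -0.007, "wx": 0, "wy": 0, "wz": 0}
    - {"dx": 0, "dy": 0, "dz": -0.01, "wx": 0, "wy": 0, "wz": 0}
    - {"dx": 0, "dy": 0, "dz": -0.013, "wx": 0, "wy": 0, "wz": 0}
    - {"dx": 0, "dy": 0, "dz": -0.013, "wx": 0, "wy": 0, "wz": 0}

```text
time_s: 16.0
tcp_pos: [0.5322, -0.1475, 0.1043]
ee_rot: [[0.985, -0.175, -0.0], [-0.175, -0.985, 0.0], [-0.0, -0.0, -1.0]]
wrist_force: [2.8, 0.3, 0.8]
gripper_width: 0.524
```

```bash
python3 look.py w10.png; python3 - <<'E'
from h import *
im=cv2.imread("pics/w10.png")[:,:,::-1].copy(); save("w10c.png",im,(220,150,420,300),4)
E
```

```text
{'time_s': 16.0, 'joints': [1.315, 21.6802, -18.9621, -0.0273, -49.3637, 78.6494], 'tcp_pos': [0.5322, -0.1475, 0.1043], 'ee_rot': [[0.9846, -0.1746, -0.0001], [-0.1746, -0.9846, 0.0004], [-0.0002, -0.0003, -1.0]], 'wrist_force': [2.7784, 0.2584, 0.8334], 'gripper_width': 0.5238}
blue ((594.6682739257812, 220.4657745361328), (53.28988265991211, 76.8956527709961), 65.39075469970703) [[ 0.53115041 -0.29658028  0.13      ]]
```

View pics/w10c.png

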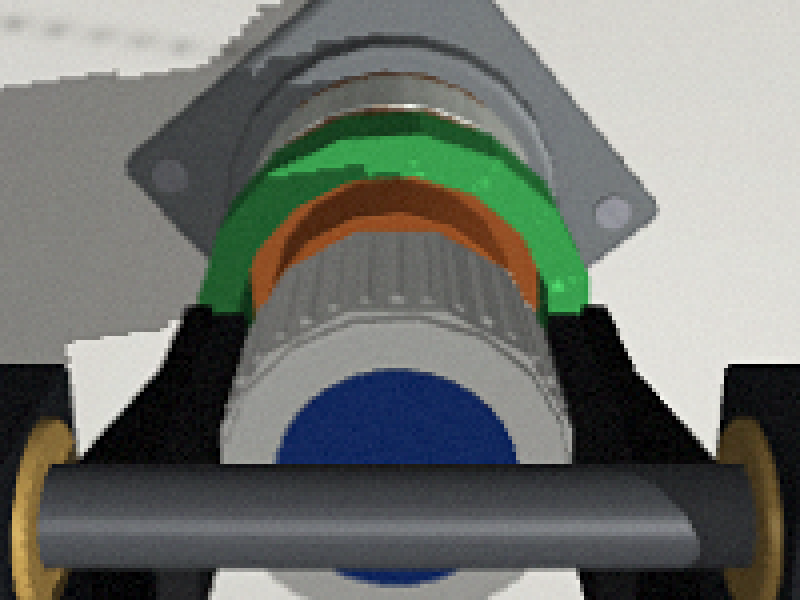

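The cap has risen freely with the gripper and the ring is undisturbed. Lifting off.

>>> drive_tool:
  deltas:
    - {"dx": 0, "dy": 0, "dz": -0.004, "wx": 0, "wy": 0, "wz": 0}
    - {"dx": 0, "dy": 0, "dz": -0.01, "wx": 0, "wy": 0, "wz": 0}
    - {"dx": 0, "dy": 0, "dz": -0.017, "wx": 0, "wy": 0, "wz": 0}
    - {"dx": 0, "dy": 0, "dz": -0.025, "wx": 0, "wy": 0, "wz": 0}
    - {"dx": 0, "dy": 0, "dz": -0.035, "wx": 0, "wy": 0, "wz": 0}
    - {"dx": 0, "dy": 0, "dz": -0.047, "wx": 0, "wy": 0, "wz": 0}
    - {"dx": 0, "dy": 0, "dz": -0.06, "wx": 0, "wy": 0, "wz": 0}
    - {"dx": 0, "dy": 0, "dz": -0.073, "wx": 0, "wy": 0, "wz": 0}
    - {"dx": 0, "dy": 0, "dz": -0.083, "wx": 0, "wy": 0, "wz": 0}
    - {"dx": 0, "dy": 0, "dz": -0.09, "wx": 0, "wy": 0, "wz": 0}
    - {"dx": 0, "dy": 0, "dz": -0.093, "wx": 0, "wy": 0, "wz": 0}
    - {"dx": 0, "dy": 0, "dz": -0.093, "wx": 0, "wy": 0, "wz": 0}
    - {"dx": 0, "dy": 0, "dz": -0.093, "wx": 0, "wy": 0, "wz": 0}
    - {"dx": 0, "dy": 0, "dz": -0.093, "wx": 0, "wy": 0, "wz": 0}
    - {"dx": 0, "dy": 0, "dz": -0.093, "wx": 0, "wy": 0, "wz": 0}

```text
time_s: 17.55
tcp_pos: [0.5321, -0.1476, 0.197]
ee_rot: [[0.985, -0.174, -0.001], [-0.174, -0.985, 0.0], [-0.001, 0.0, -1.0]]
wrist_force: [0.0, -0.7, -0.5]
gripper_width: 0.526
```

```bash
python3 look.py w11.png; python3 - <<'E'
from h import *
im=cv2.imread("pics/w11.png")[:,:,::-1].copy(); save("w11c.png",im,(200,80,440,300),3)
im=cams.capture("scene"); cv2.imwrite("pics/scene11full.png",im[:,:,::-1]); save("scene11.png",im,(260,100,350,195),6); s=r.sense(); print(s["time_s"],s["tcp_pos"])
E
```

```text
{'time_s': 17.55, 'joints': [1.3176, 16.1727, -12.0778, -0.0046, -61.8136, 78.6507], 'tcp_pos': [0.5321, -0.1476, 0.197], 'ee_rot': [[0.9847, -0.1742, -0.0011], [-0.1742, -0.9847, 0.0], [-0.0011, 0.0002, -1.0]], 'wrist_force': [0.0248, -0.6724, -0.4808], 'gripper_width': 0.5261}
blue ((531.0200805664062, 196.3712921142578), (46.714298248291016, 58.17594528198242), 59.741722106933594) [[ 0.50981718 -0.32760236  0.13      ]]
17.65 [ 0.53221826 -0.14759045  0.19721057]
```

View pics/w11c.png

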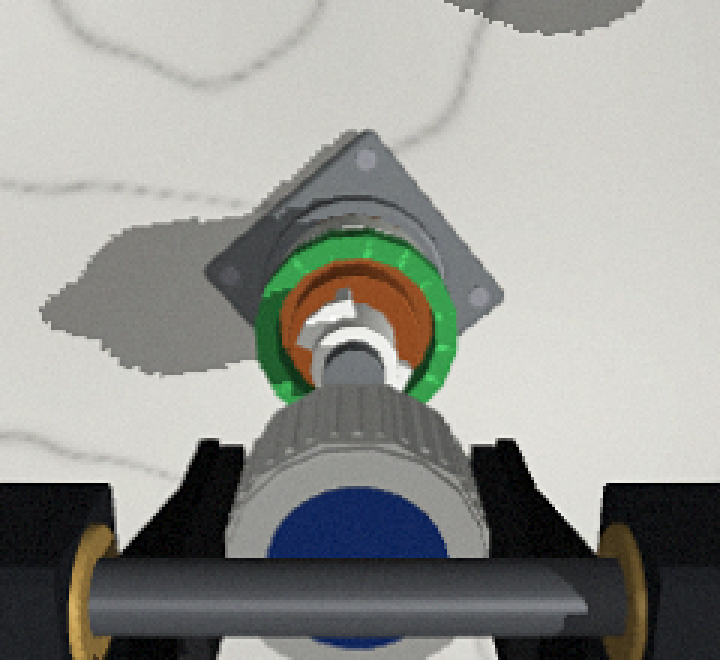

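View pics/scene11.png

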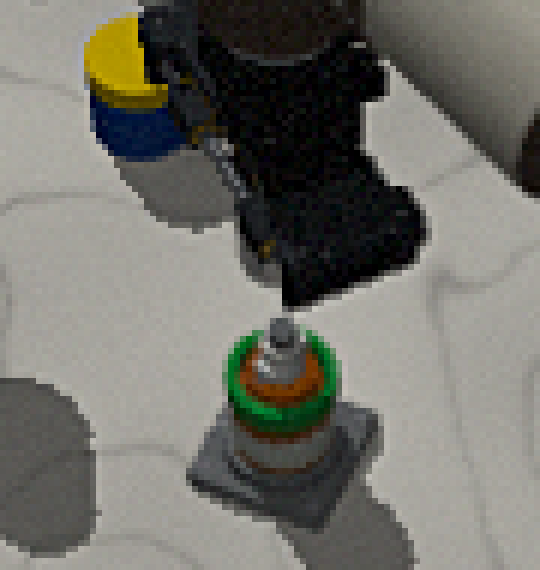

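View pics/scene11full.png

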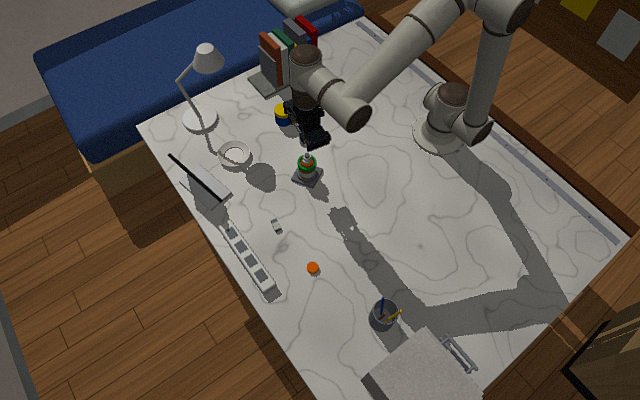

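The cap is held upright over the open bottle, with the plug and tabs visible. The ring lies flat on the shoulder and the bystanders are where they were. The arm is still, so I'm handing in.

```bash
python3 - <<'E'
from station import r,ticket
s=r.sense(); print(s["time_s"],s["joint_velocities"],s["gripper_width"])
print(ticket.finish_job())
E
```

```text
17.65 [-0.09649503 -0.11070896  0.12584514  0.01992943  0.05635612  0.03226045] 0.524603356885189
the job is handed in; nothing more can be done
None
```

The job is done and handed in at 17.65 s; no verdict is reported.

- **Ring:** I gripped it low, checked its fit over the cap with the wrist camera, and lowered it until it touched the shoulder with about 2 N. I then let go. The wrist and scene views show it lying flat around the collar.
- **Cap:** I pressed it about 6.9 mm down to the hard stop (about 12 N) and turned it 80° anticlockwise. It lifted off freely.
- **Final state:** The cap is held upright and still at (0.532, -0.148). Its underside is at about 0.195 m, which is about 7.6 cm above the neck rim and about 9.7 cm above its seat. "Some 8 cm above the open bottle" could mean either, so I chose a height between the two.
- **Last checks:** The final pictures show the bottle open with its plug up, the ring still flat, and the other items where they were. By eye, I saw none of them move. The pencil cup, eraser, phone grip and saucer are in plain view, and the tin is partly behind the gripper.
- **Not confirmed or off:**
  - I could not see the cap's red mark after the twist because it was behind the gripper's rod, so the exact cap angle is not confirmed.
  - The TCP drifted about 2 mm sideways during the pressed twist and came back on release.
  - My first move call was refused for missing keys and moved nothing.

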